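# Find the nearly used-up roll carton by hefting one end, and set it in the holder

## Robot

A 6-joint arm with a two-finger parallel gripper is mounted at the origin on the work surface; the furniture and walls round the work are solid. World frame = base frame: x ahead of the robot, y to its left, z up, the work surface at z = 0. Lengths are in m, angles in rad, forces in N, time in s.
With the tool pointing down it reaches from about 0.225 to 0.875 m from the base axis. Payload 3.4 kg.
Tool frame: the origin (TCP) lies on the centre line of the jaws, within the pads' length; the fingertips stand 17 mm ahead of it and the grasp point (between the pads) lies 2 mm behind it (nose_length is the distance from the TCP to the fingertips, in m); z points along the fingers, y is the line along which they close (so a half turn about z gives the same grasp; the last joint's range is limited). The gripper opens to 85 mm and grips with 20 to 120 N. Pads are 22 mm wide; open, the fingers measure 114 mm over their backs; the gripper's body (76 mm by 85 mm) begins 54 mm behind the grasp point. The pads swing forward as they close: fully open they stand 13 mm farther back than shut.
Start: joints at [1.007, 0.276, 1.505, -0, 1.361, -0.121], TCP at [0.246, 0.52, 0.248] pointing down, gripper open.
Joint ranges: [-2.89, 2.89], [-0.75, 2.08], [0.22, 2.7], [-1.18, 4.32], [0.11, 2.71], [-2.7, 2.7]. Speed limits (rad/s): [2.57, 2.57, 3.14, 3.14, 3.14, 3.14].

## Interface

Orientations are given as a unit quaternion [w, x, y, z].
In Python, from rig import get_state, get_image, sign_off, find_in, place_of, nose_length gives the robot as it stands.
- The arm moves only by the tool apply_moves, never from a script. Its argument "deltas" is one flat list of numbers, 5 for each row, row after row: the finger opening in mm, from 0 to 85.4, then the shift along the tool's x, y, z in mm, then the turn about the tool's z in degrees. A call has 1 to 12 rows; each row is the pose to reach, as a shift and turn from the pose commanded when the call began, along the tool's axes at that moment; what a row does not reach only later rows make up. A row lasts 1/12 s, in which the tool goes at most 41.7 mm and 7.16 degrees, less where a joint would pass 70% of its speed; a pose out of reach is approached as far as the arm can. A call with a gripper value outside its range is refused whole. The fingers move at their own pace and stop on an object; "squeeze" is the grip in N (left out, the last holds). Time passes only in rows, so rows that repeat a pose let the fingers close. It gives the time, the measured TCP pose, the force, the opening and the grip force at its end, in the units of the state.
- get_state(): the state, without advancing time (a new reading comes with each control period).
- get_image(name): name is "side" or "top" or "wrist"; returns a dict with "frame" (400x640x3 uint8, red, green, blue), "K" (3x3 intrinsics, pixels), "position" and "orientation" of the camera in the world. Camera axes: x right, y down, z forward; pixel columns grow to the right and rows downward; lengths in m; the calibration is good to about 2 mm. The wrist camera is an equidistant fisheye: a pixel r from the principal point sees the ray r / f radians off the axis. A picture is of the moment at which its call begins. There is no depth.
- sign_off(): hands the job in; it is judged then, once.
Trained networks look in a picture, given as the dict that the camera call returned (one of the last four; its "shot" number tells which), for a name from the list of things; names that differ only in an ending like _2 or _b are one class to them, and where a whole thing is asked for, a point or a joint stands for the part that bears it (a point fixed in the world has none). Each returns a list of dicts, best first, with "score" (0 to 1); they miss things now and then, are a little off and sometimes report something else, mostly with a low value. They report only what shows in the picture. A call takes as long as a camera call. They do not tell look-alikes from the thing itself.
- find_in(query, picture): "point" ([column, row] in pixels, amid what is visible of it).
- place_of(query, picture): "point" ([column, row] in pixels: a listed point, or the origin of a listed thing).
The state is a dict: "clock": time; "qpos": joint angles; "qd": joint speeds; "effort": joint torques, N m; "position": TCP position; "ee_rot": TCP orientation; "contact_force": force on the tool from outside, world axes, zero at the start; "moment": the same for the moment, N m; "width": finger opening in m; "gripper_force": force on a finger pad.
Only numpy, scipy, OpenCV 4.12 (cv2) and the standard library are available. Lean on these libraries where they do the work, as an engineer would, in place of code of your own. Each camera call takes 0.05 s, during which the arm holds its last target. There are 200 camera calls.

## Task

Three identical closed cartons of baking-paper rolls lie on the worktop; two are full and one is nearly used up. Find the light one by feel: tip up one end of a carton slightly, with its other end still resting on the worktop, and read the weight at the wrist, going from carton to carton as needed. Then set the nearly used-up carton gently into the wooden holder, flat on its floor, so that it gets finished first; leave the full ones lying where they are and do not disturb the tape, the matchbox or the peg.

Things in the scene. Friction and masses are not known exactly. Their poses are not given: they have to be found in the camera images.
- carton_a: closed roll carton, 190 x 62 x 66 mm (length along its x, width y, height z), plain kraft card with a lid flap along one long side; origin at the centre of its underside. The three cartons look identical; which one is light changes from start to start
- carton_b: closed roll carton, outwardly the same as carton_a. A full carton weighs 0.8 to 1.0 kg, the nearly used-up one 0.25 to 0.32 kg, always with the weight at mid-length. Held 20 mm from one end and tipped, a full one loads the wrist with about 4.5 to 7 N, the light one with 1.3 to 3.3 N, depending on how freely it pivots in the fingers; pressing the low edge on the worktop lowers the reading
- carton_c: closed roll carton, outwardly the same as carton_a. Pinched across its width near one end and raised with upright fingers, a full carton pivots between the fingertips, but the light one would come up level: to tip it, tilt the gripper as well, about the bottom edge of the far end
- holder: open wooden cradle fixed on the worktop, about 225 x 96 mm over its rim, long axis along its x; origin on the worktop under its middle. Inside 195 x 66 mm at the floor (2 mm spare beside each long side of a carton, 2.5 mm at each end); walls rise 24 mm above the floor, the upper 16 mm flared outward by 0.42 rad to guide a carton in
- holder_floor (a point): centre of the holder's floor, 13 mm above the worktop, axes as the holder's; a seated carton's origin is here, either way round. Along the middle 71 mm of both long sides the wall is only a sill 9 mm above the floor (finger scoops)
- tape_black: small roll of black tape lying flat, 57 mm across, 19 mm high; bystander; origin at the centre of its underside
- matchbox: matchbox lying flat, 36 x 56 x 17 mm; bystander; origin at the centre of its underside
- peg: purple clothes peg lying flat, 15 x 72 x 12 mm; bystander; origin at the centre of its underside
There are look-alikes about, which are no part of the job. Leave any turquoise look-alike of the carton_a alone.

How it is judged:
By the outcome, as a careful person would: the job done as asked, in the order asked, and still so for the second after the job is handed in, with the robot touching nothing.
It also fails if it takes over 54 s, if anything falls off the work surface, if the arm or the gripper's body presses on something with over 40 N, if the wrist force passes 120 N, or if a joint passes its speed limit or range.

## Working session

There is one attempt and no reset: what is moved stays moved. The work goes in short steps, Python scripts to look and compute and a tool call to move; the robot and the scene stay as the last step left them, time stands still between calls to the robot, and variables do not carry over. Pictures are saved under pics/ and viewed, at most 10 in all, crops included, and the job is handed in when it is done.

Besides the shell and the picture viewer there is one more tool, called after "Emit:" as name(argument=value, ...) on one line, values as JSON. apply_moves: Moves the arm, as the interface text tells. Its arguments: {"type":"object","properties":{"deltas":{"type":"array"},"squeeze":{"type":"number"}},"required":["deltas"]}

```bash
mkdir -p pics; ls; cat > h.py <<'E'
import numpy as np, cv2
from scipy.spatial.transform import Rotation as R
from rig import *
def rot(q): return R.from_quat([q[1],q[2],q[3],q[0]])
def ray(im,p,fish=False):
    K=im["K"]; x=(p[0]-K[0][2])/K[0][0]; y=(p[1]-K[1][2])/K[1][1]
    if fish:
        t=np.hypot(x,y); d=np.array([x/t*np.sin(t),y/t*np.sin(t),np.cos(t)]) if t>1e-9 else np.array([0,0,1.])
    else: d=np.array([x,y,1.])
    return np.array(im["position"]),rot(im["orientation"]).apply(d)
def onz(im,p,z=0,fish=False):
    o,d=ray(im,p,fish); return o+d*(z-o[2])/d[2]
def proj(im,P):
    c=rot(im["orientation"]).inv().apply(np.array(P)-im["position"]); K=np.array(im["K"]); q=c@K.T
    return q[...,:2]/q[...,2:]
def save(im,n): cv2.imwrite("pics/"+n+".png",im["frame"][:,:,::-1])
E
python3 - <<'E'
from h import *
s=get_state(); print(s)
t=get_image("top"); save(t,"top1"); 
print(t["position"],t["orientation"],t["K"])
for q in ["carton_a","holder","holder_floor","tape_black","matchbox","peg"]:
    for f in (find_in,place_of):
        print(q,f.__name__,[(np.round(d["point"]).tolist(),round(d["score"],2),np.round(onz(t,d["point"])[:2],3).tolist()) for d in f(q,t)])
d=get_image("side"); save(d,"side1"); print(d["position"],d["orientation"])
cv2.imwrite("pics/both.png",np.hstack([t["frame"],d["frame"]])[:,:,::-1][:, :])
E
```

```text
pics
{'clock': 0.0, 'qpos': array([ 1.00703927e+00,  2.76621537e-01,  1.50615923e+00,  2.49731325e-05,
        1.36068968e+00, -1.20961524e-01]), 'qd': array([-8.85743586e-05,  1.27646337e-03, -8.02777148e-04, -4.72122202e-04,
        7.30299226e-04, -3.89455032e-04]), 'effort': array([-1.30938904e-03, -4.16787279e+01, -2.45805860e+01, -2.38724979e-04,
        1.11536868e-02, -8.03194524e-06]), 'position': array([0.24607491, 0.51912799, 0.24741415]), 'ee_rot': array([-3.26698166e-04,  2.19595943e-01,  9.75590457e-01, -8.80308753e-04]), 'contact_force': array([-0.03350287, -0.05211702,  0.42908618]), 'moment': array([0.04205462, 0.06911195, 0.03707923]), 'gripper_force': 0.0, 'width': 0.08519938127724411}
[ 0.16675479 -0.00610491  1.1965993 ] [ 0.05363136 -0.70162153  0.70859762 -0.05234805] [[453.35644761   0.         317.01396432]
 [  0.         453.35644761 204.63015022]
 [  0.           0.           1.        ]]
carton_a call [([367.0, 174.0], 0.86, [0.431, -0.14]), ([450.0, 172.0], 0.86, [0.433, -0.363]), ([188.0, 272.0], 0.85, [0.173, 0.334])]
carton_a call [([192.0, 272.0], 0.94, [0.173, 0.324]), ([367.0, 174.0], 0.63, [0.43, -0.141]), ([260.0, 164.0], 0.59, [0.46, 0.147]), ([444.0, 173.0], 0.57, [0.431, -0.349])]
holder call [([185.0, 178.0], 0.88, [0.425, 0.35])]
holder call [([185.0, 179.0], 0.82, [0.422, 0.35])]
holder_floor call [([186.0, 179.0], 0.67, [0.422, 0.348])]
holder_floor call [([183.0, 178.0], 0.88, [0.424, 0.355])]
tape_black call [([314.0, 154.0], 0.62, [0.486, 0.001])]
tape_black call [([314.0, 159.0], 0.53, [0.473, 0.001])]
matchbox call [([222.0, 193.0], 0.72, [0.383, 0.25])]
matchbox call [([225.0, 193.0], 0.86, [0.382, 0.242])]
peg call [([405.0, 185.0], 0.59, [0.4, -0.241])]
peg call [([444.0, 174.0], 0.56, [0.428, -0.349]), ([409.0, 186.0], 0.44, [0.397, -0.251])]
[0.21647175 0.94539819 0.83169173] [ 0.02510819 -0.04327553  0.90321843 -0.42625495]
```

View pics/top1.png

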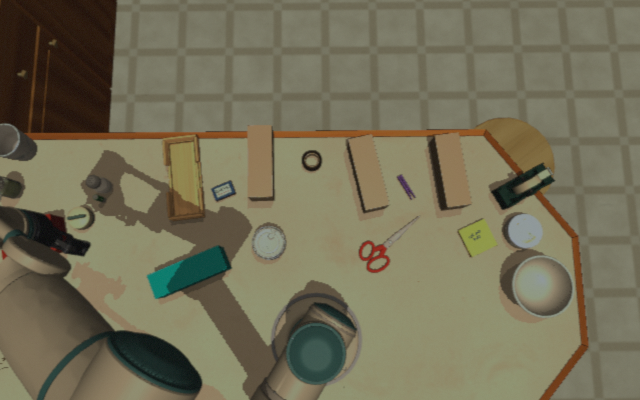

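View pics/side1.png

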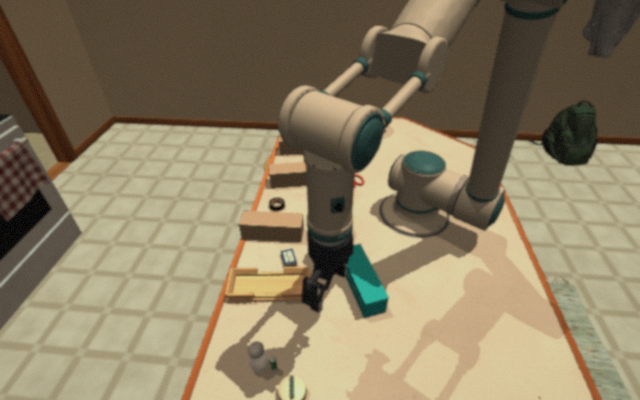

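```bash
cat >> h.py <<'E'
def rect(im,z,x0,x1,y0,y1,s=1000):
    # rectified plane picture: row <- x descending, col <- y descending
    P=np.array([[x1,y1,z],[x1,y0,z],[x0,y0,z],[x0,y1,z]]); W=int((y1-y0)*s);H=int((x1-x0)*s)
    M=cv2.getPerspectiveTransform(proj(im,P).astype(np.float32),np.float32([[0,0],[W,0],[W,H],[0,H]]))
    return cv2.warpPerspective(im["frame"],M,(W,H),flags=cv2.INTER_CUBIC)
E
python3 - <<'E'
from h import *
t=get_image("top")
A=rect(t,.066,.30,.60,-.45,.25); B=rect(t,.037,.30,.60,-.25+.35-.1,.45)
cv2.imwrite("pics/r1.png",np.vstack([A,np.hstack([B,np.zeros((300,250,3),np.uint8)])])[:,:,::-1])
hsv=cv2.cvtColor(A,cv2.COLOR_RGB2HSV)
for (y,x) in [(0.147,.44),(-.13,.42),(-.32,.42),(-.06,.40)]:
    print(hsv[int((.6-x)*1000),int((.25-y)*1000)],A[int((.6-x)*1000),int((.25-y)*1000)])
E
```

```text
[ 17 100 146] [146 121  89]
[ 19  94 146] [146 126  92]
[ 17 100  79] [79 66 48]
[ 25  71 144] [144 137 104]
```

View pics/r1.png

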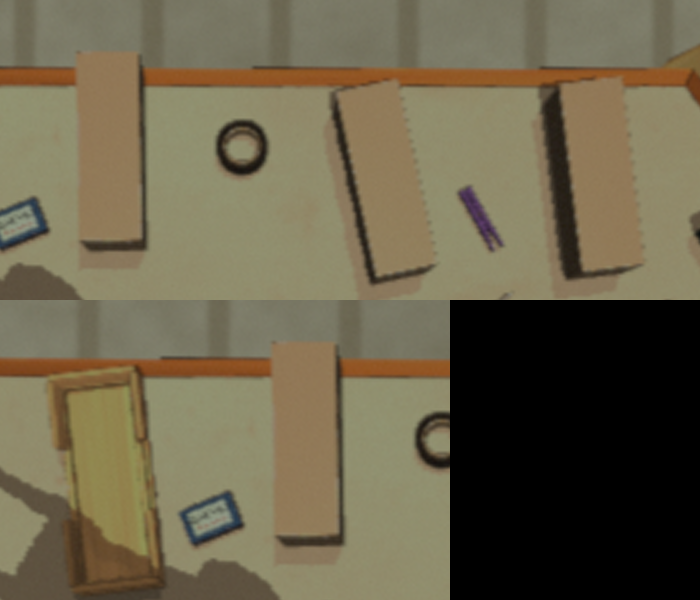

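Kraft candidates: (260,164), (367,174) and (450,172). The turquoise look-alike is at (190,272) and gets left alone. The rectified view shows all three kraft tops and the holder clearly, so next I'll fit rectangles to them.

```bash
cat >> h.py <<'E'
def boxes(im,z=.066):
    A=rect(im,z,.30,.60,-.45,.25,2000); h=cv2.cvtColor(cv2.GaussianBlur(A,(5,5),0),cv2.COLOR_RGB2HSV)
    m=((h[...,0]<22)&(h[...,0]>12)&(h[...,1]>82)&(h[...,1]<125)&(h[...,2]>115)).astype(np.uint8)
    m=cv2.morphologyEx(m,cv2.MORPH_OPEN,np.ones((15,15),np.uint8))
    out=[]
    for c in cv2.findContours(m,cv2.RETR_EXTERNAL,cv2.CHAIN_APPROX_NONE)[0]:
        if cv2.contourArea(c)<20000: continue
        (u,v),wh,a=cv2.minAreaRect(c); p=cv2.boxPoints(((u,v),wh,a)); 
        e=max([p[1]-p[0],p[2]-p[1]],key=np.linalg.norm); e=e if e[1]<0 else -e
        out.append((.6-v/2000,.25-u/2000,np.arctan2(-e[0],-e[1]),max(wh)/2,min(wh)/2))
    return out
def goto(x,y,z,yaw):
    """shift in tool axes (mm) and turn (deg) to put tcp at x,y,z with closing line at 90deg+yaw"""
    s=get_state(); r=rot(s["ee_rot"]); d=r.inv().apply(np.array([x,y,z])-s["position"])*1000
    ya=r.apply([0,1,0]); a=np.degrees(yaw)+90-np.degrees(np.arctan2(ya[1],ya[0])); a=(a+90)%180-90
    return np.round(d,1),round(-a,1)
E
python3 - <<'E'
from h import *
t=get_image("top")
for b in boxes(t):
    print(np.round(b,4)); x,y,w=b[:3]; g=np.array([x,y])-.075*np.array([np.cos(w),np.sin(w)]); print("  grip",g,goto(g[0],g[1],.20,w))
E
```

```text
[ 4.232000e-01 -1.360000e-01  2.027000e-01  1.893986e+02  6.257730e+01]
  grip [ 0.3497209  -0.15113051] (array([-380.7, -561.7,   48.3]), np.float64(-37.0))
[ 4.268000e-01 -3.522000e-01  1.220000e-01  1.892659e+02  6.304650e+01]
  grip [ 0.3523727  -0.36129392] (array([-473.2, -750.5,   48.3]), np.float64(-32.4))
[4.54200e-01 1.41900e-01 1.56000e-02 1.89016e+02 6.19846e+01]
  grip [0.37920935 0.14076499] (array([-282.3, -285.4,   48.3]), np.float64(-26.3))
```

Emit:
apply_moves(deltas=[85,-282,-285,48,-26.3,85,-282,-285,48,-26.3,85,-282,-285,48,-26.3,85,-282,-285,48,-26.3,85,-282,-285,48,-26.3,85,-282,-285,48,-26.3,85,-282,-285,48,-26.3,85,-282,-285,48,-26.3,85,-282,-285,48,-26.3,85,-282,-285,48,-26.3,85,-282,-285,48,-26.3,85,-282,-285,48,-26.3], squeeze=20)

```text
clock: 1.8
position: [0.3795, 0.1399, 0.2003]
ee_rot: [-0.0, -0.006, 1.0, 0.0]
contact_force: [0.5, -0.1, 0.6]
width: 0.0846
gripper_force: 0.0
```

```bash
python3 - <<'E'
from h import *
w=get_image("wrist"); save(w,"w1"); s=get_state(); print(s["position"],s["contact_force"],s["clock"],w["K"])
for d in place_of("carton_a",w)+find_in("carton_a",w): print(d, onz(w,d["point"],0,True))
print(goto(.3792,.1408,.045,.0156))
E
```

```text
[0.37919924 0.14101554 0.20043461] [-0.11238474  0.25564818  0.44150703] 1.85 [[309.70691629   0.         321.60136224]
 [  0.         309.70691629 200.9691672 ]
 [  0.           0.           1.        ]]
{'point': [23.3, 210.5], 'score': 0.98} [ 0.42709112 -0.35899054  0.        ]
{'point': [113.2, 212.3], 'score': 0.97} [ 0.42355815 -0.13646489  0.        ]
{'point': [321.1, 240.8], 'score': 0.88} [0.45275599 0.13928072 0.        ]
{'point': [479.7, 7.9], 'score': 0.78} [0.17195565 0.31727558 0.        ]
{'point': [16.3, 226.2], 'score': 0.77} [ 0.45742896 -0.39855842  0.        ]
{'point': [98.9, 218.6], 'score': 0.71} [ 0.43353618 -0.16626155  0.        ]
{'point': [321.9, 243.2], 'score': 0.62} [0.45580523 0.14023974 0.        ]
{'point': [467.6, 17.6], 'score': 0.59} [ 1.87780242e-01  3.00555175e-01 -5.55111512e-17]
(array([ -0.3,  -1.5, 155.5]), np.float64(0.1))
```

View pics/w1.png

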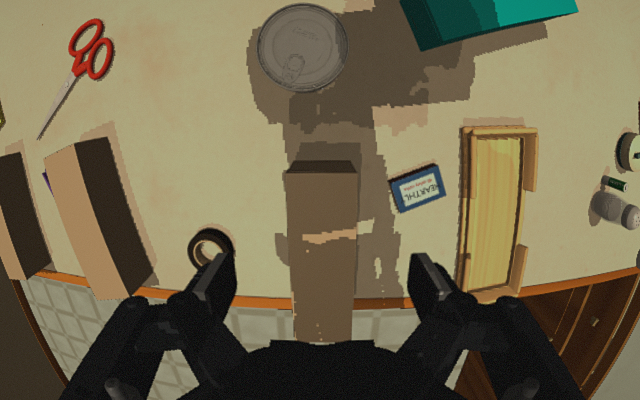

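Emit:
apply_moves(deltas=[85,0,-1,40,0,85,0,-1,80,0,85,0,-1,115,0,85,0,-1,140,0,85,0,-1,155,0,85,0,-1,155,0,85,0,-1,155,0])

```text
clock: 2.53
position: [0.3785, 0.1414, 0.045]
ee_rot: [-0.001, -0.009, 1.0, -0.0]
contact_force: [-0.4, -0.0, -0.0]
width: 0.0852
gripper_force: 0.0
```

Emit:
apply_moves(deltas=[66,0,0,0,0,62,0,0,0,0,61,0,0,0,0,61,0,0,0,0,61,0,0,0,0,61,0,0,0,0,61,0,0,0,0,61,0,0,0,0], squeeze=20)

```text
clock: 3.2
position: [0.3803, 0.1408, 0.0467]
ee_rot: [0.002, -0.008, 1.0, 0.001]
contact_force: [-0.4, 3.4, 7.6]
width: 0.0619
gripper_force: 22.3
```

Emit:
apply_moves(deltas=[61,0,0,-3,0,61,0,0,-6,0,61,0,0,-6,0,61,0,0,-6,0])

```text
clock: 3.53
position: [0.3789, 0.1401, 0.0514]
ee_rot: [-0.0, -0.008, 1.0, -0.0]
contact_force: [-1.0, -0.1, -3.3]
width: 0.0618
gripper_force: 22.7
```

```bash
python3 - <<'E'
from h import *
s=get_state(); print(s["position"],s["contact_force"],s["moment"],s["gripper_force"],s["clock"])
d=get_image("side"); c=proj(d,[.45,.14,.03]); print(c)
u,v=map(int,c); f=d["frame"][v-50:v+50,u-65:u+65,::-1]; cv2.imwrite("pics/s2.png",cv2.resize(f,None,fx=5,fy=5,interpolation=cv2.INTER_CUBIC))
E
```

```text
[0.37885818 0.14010211 0.05138922] [-0.97929725 -0.12429156 -3.30108018] [0.02602649 0.20367147 0.02033624] 22.659564837813377 3.5333
[273.43022487 226.4298482 ]
```

View pics/s2.png

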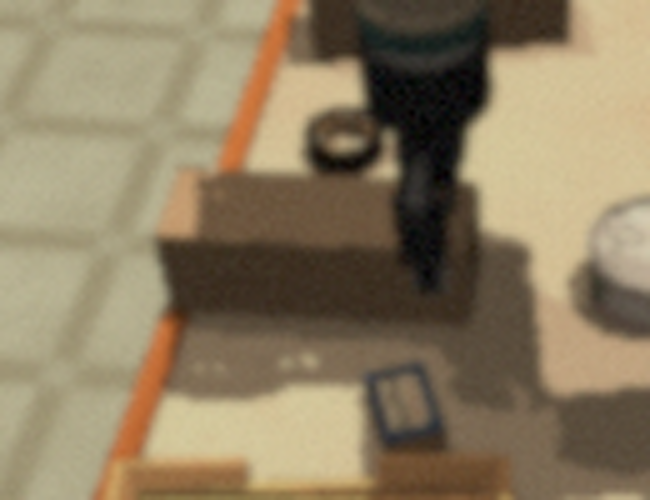

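```bash
python3 - <<'E'
from h import *
print(nose_length() if callable(nose_length) else nose_length)
d=get_image("side"); t=get_image("top"); print([np.round(b,4) for b in boxes(t)])
x,y,w=.454,.141,.0156
def cor(z0,z1,h,far):
    a=np.array([np.cos(w),np.sin(w)]);n=np.array([-a[1],a[0]]);p=np.array([x,y])+a*(.095 if far else -.095)+n*.031
    return [p[0],p[1],(z1 if far else z0)+h]
g=cv2.cvtColor(d["frame"],cv2.COLOR_RGB2GRAY).astype(float)
# measured rows of side-face bottom and top edge at 5 columns vs model for level 0
for fr in (.05,.2,.35,.5,.6,.95):
    out=[]
    for h in (0,.066):
        P=np.array(cor(0,0,h,True))*(1-fr)+np.array(cor(0,0,h,False))*fr
        q=proj(d,P); dz=proj(d,P+[0,0,.005])-q
        rows=np.arange(-6,5.01,.25); v=cv2.remap(g.astype(np.float32),np.full((len(rows),1),q[0],np.float32),(q[1]+rows)[:,None].astype(np.float32),cv2.INTER_CUBIC)[:,0]
        gr=np.abs(np.gradient(v)); out+= [np.round(q,1).tolist(), "edge off px", rows[gr.argmax()], "5mm=",round(dz[1],2)]
    print(fr,out)
E
```

```text
0.017
[array([ 4.23200e-01, -1.36000e-01,  2.05800e-01,  1.89608e+02,
        6.26429e+01]), array([ 4.267000e-01, -3.519000e-01,  1.176000e-01,  1.893226e+02,
        6.346160e+01])]
0.05 [[244.2, 238.9], 'edge off px', np.float64(0.75), '5mm=', np.float64(-1.12), [241.2, 223.7], 'edge off px', np.float64(-0.5), '5mm=', np.float64(-1.2)]
0.2 [[253.2, 239.4], 'edge off px', np.float64(-1.25), '5mm=', np.float64(-1.12), [250.4, 224.2], 'edge off px', np.float64(0.0), '5mm=', np.float64(-1.2)]
0.35 [[262.1, 239.9], 'edge off px', np.float64(2.25), '5mm=', np.float64(-1.12), [259.8, 224.7], 'edge off px', np.float64(-0.75), '5mm=', np.float64(-1.2)]
0.5 [[271.2, 240.4], 'edge off px', np.float64(-1.25), '5mm=', np.float64(-1.12), [269.1, 225.2], 'edge off px', np.float64(-0.25), '5mm=', np.float64(-1.2)]
0.6 [[277.2, 240.8], 'edge off px', np.float64(2.25), '5mm=', np.float64(-1.12), [275.4, 225.5], 'edge off px', np.float64(-0.5), '5mm=', np.float64(-1.21)]
0.95 [[298.4, 242.0], 'edge off px', np.float64(-0.75), '5mm=', np.float64(-1.12), [297.4, 226.7], 'edge off px', np.float64(-4.5), '5mm=', np.float64(-1.21)]
```

Emit:
apply_moves(deltas=[61,0,0,3,0,61,0,0,5,0,61,0,0,5,0,66,0,0,5,0,75,0,0,5,0,75,0,0,5,0,75,0,0,-10,0,75,12,0,-20,0,75,25,0,-20,0,75,25,0,-20,0,75,25,0,-20,0])

```text
clock: 4.6
position: [0.3528, 0.1397, 0.0709]
ee_rot: [-0.0, -0.008, 1.0, -0.0]
contact_force: [0.1, -0.2, 0.5]
width: 0.0751
gripper_force: 0.0
```

```bash
python3 - <<'E'
from h import *
s=get_state(); print(s["position"],s["contact_force"],s["moment"],s["width"],s["clock"])
w=get_image("wrist"); 
for d in place_of("carton_a",w)[:4]: print(d, onz(w,d["point"],0,True))
w=get_image("wrist");cv2.imwrite("pics/w2.png",cv2.resize(w["frame"][130:400,170:470,::-1],None,fx=2,fy=2))
E
```

```text
[0.35282789 0.13972826 0.07089534] [ 0.09534413 -0.22698175  0.47849093] [0.00696059 0.02793199 0.04697042] 0.07505631174548079 4.6
{'point': [53.2, 275.4], 'score': 0.86} [ 0.42387142 -0.13875586  0.        ]
{'point': [320.3, 332.5], 'score': 0.8} [0.45134521 0.13948546 0.        ]
{'point': [552.4, 0.2], 'score': 0.74} [1.71073572e-01 3.16479827e-01 2.77555756e-17]
```

View pics/w2.png

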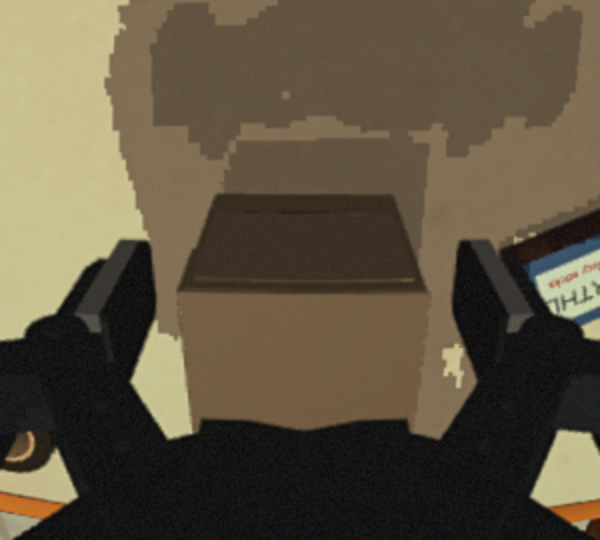

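Emit:
apply_moves(deltas=[66,0,0,0,0,62,0,0,0,0,61,0,0,0,0,61,0,0,0,0,61,0,0,0,0,61,0,0,0,0,61,0,0,-4,0,61,0,0,-8,0,61,0,0,-12,0,61,0,0,-12,0,61,0,0,-12,0], squeeze=20)

```text
clock: 5.67
position: [0.3539, 0.1398, 0.0835]
ee_rot: [0.0, -0.008, 1.0, 0.0]
contact_force: [-1.0, -0.5, -3.0]
width: 0.0615
gripper_force: 14.0
```

```bash
python3 - <<'E'
from h import *
s=get_state(); print(s["position"],s["contact_force"],s["moment"],s["width"],s["clock"])
w=get_image("wrist");cv2.imwrite("pics/w3.png",cv2.resize(w["frame"][130:400,170:470,::-1],None,fx=1.3,fy=1.3))
d=get_image("side"); u,v=273,226; f=d["frame"][v-35:v+35,u-60:u+50,::-1]; f=cv2.resize(f,None,fx=5,fy=5,interpolation=cv2.INTER_CUBIC)
g=cv2.imread("pics/w3.png"); g=cv2.copyMakeBorder(g[:350],0,350-min(350,g.shape[0]),0,0,0); cv2.imwrite("pics/w4.png",cv2.resize(np.hstack([g,f]),None,fx=.83,fy=.83))
E
```

```text
[0.35392942 0.13980973 0.08353401] [-1.01104314 -0.50704011 -2.97933812] [ 0.00937676  0.01353623 -0.02642481] 0.061466059238353445 5.6667
```

View pics/w4.png

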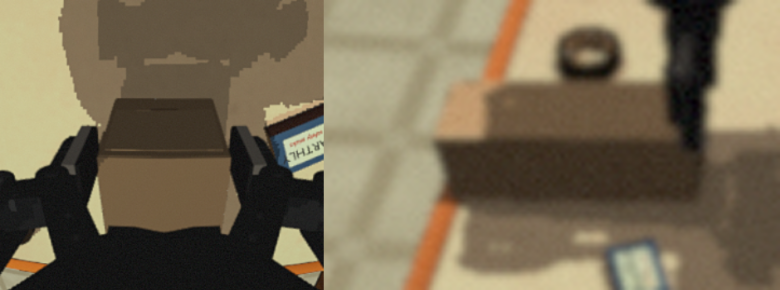

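Emit:
apply_moves(deltas=[61,0,0,4,0,61,0,0,8,0,61,0,0,10,0,68,0,0,10,0,75,0,0,10,0,75,0,0,10,0,75,-12,0,15,0,75,-25,0,30,0,75,-25,0,37,0,75,-25,0,37,0,75,-25,0,37,0])

```text
clock: 6.68
position: [0.3783, 0.14, 0.0457]
ee_rot: [-0.001, -0.008, 1.0, -0.0]
contact_force: [-0.2, -0.9, 0.2]
width: 0.0748
gripper_force: 0.0
```

Emit:
apply_moves(deltas=[66,0,0,0,0,62,0,0,0,0,60,0,0,0,0,60,0,0,0,0,60,0,0,-1,0,60,0,0,-1,0,60,0,0,-1,0], squeeze=30)

```text
clock: 7.27
position: [0.3787, 0.1402, 0.0472]
ee_rot: [-0.0, -0.008, 1.0, 0.0]
contact_force: [0.2, -0.6, -3.4]
width: 0.0621
gripper_force: 33.3
```

Emit:
apply_moves(deltas=[60,0,0,-3,0,60,0,0,-5,0,60,0,0,-6,0,60,0,0,-6,0,60,0,0,-6,0,60,0,0,-6,0])

```text
clock: 7.77
position: [0.3791, 0.1402, 0.0533]
ee_rot: [-0.0, -0.008, 1.0, 0.0]
contact_force: [-0.1, 0.4, -2.9]
width: 0.0614
gripper_force: 33.5
```

```bash
python3 - <<'E'
from h import *
for i in range(4):
    s=get_state(); print(s["position"],s["contact_force"],s["moment"],s["width"],s["clock"]); get_image("wrist")
E
```

```text
[0.37905625 0.14023948 0.05329549] [-0.1074293   0.39120439 -2.91749622] [0.03337394 0.2626488  0.0163276 ] 0.06144547661261241 7.7667
[0.37901435 0.14023272 0.05325871] [ 0.72548312 -0.64515466 -3.35782268] [0.04750986 0.24886318 0.00155221] 0.06168744793609842 7.8167
[0.37900798 0.1402233  0.0532478 ] [ 0.59206248  0.01711917 -2.88348583] [-0.00315629  0.2345786  -0.01286593] 0.061457117391843875 7.8667
[0.37902624 0.14022025 0.05322458] [-0.43724049  0.67419992 -1.8723097 ] [ 0.00687327  0.24829267 -0.07653558] 0.06183531727305739 7.9167
```

Emit:
apply_moves(deltas=[60,0,0,3,0,60,0,0,5,0,60,0,0,6,0,68,0,0,6,0,76,0,0,6,0,76,0,0,4,0,76,-25,0,4,0,76,-55,0,4,0,76,-75,0,4,0,76,-75,0,4,0,76,-75,0,4,0])

```text
clock: 8.88
position: [0.4554, 0.1415, 0.0496]
ee_rot: [0.001, -0.008, 1.0, 0.0]
contact_force: [-0.4, 0.9, -0.6]
width: 0.0763
gripper_force: 0.0
```

```bash
python3 - <<'E'
from h import *
s=get_state(); print(s["position"],s["contact_force"],s["clock"])
t=get_image("top"); w=get_image("wrist")
for q in("holder","holder_floor"):
    print(q,[onz(t,d["point"],.013 if "fl" in q else 0) for d in place_of(q,t)],[onz(w,d["point"],.013 if "fl" in q else 0,True) for d in place_of(q,w)])
print([np.round(b,4) for b in boxes(t)])
# holder close-up, rectified at rim height, 3x
A=rect(t,.037,.29,.55,.26,.43,3000); cv2.imwrite("pics/hold.png",cv2.resize(A,None,fx=.75,fy=.75)[:,:,::-1])
c=[onz(w,d["point"],0,True) for d in place_of("carton_a",w)]; print(c)
E
```

```text
[0.45535384 0.14146014 0.04957464] [-0.39898198  0.86300821 -0.56897565] 8.8833
holder [array([0.42433583, 0.34761593, 0.        ])] [array([0.42111488, 0.35024265, 0.        ])]
holder_floor [] [array([0.41964191, 0.3461456 , 0.013     ])]
[array([ 4.230000e-01, -1.358000e-01,  2.019000e-01,  1.894525e+02,
        6.295030e+01]), array([ 4.267000e-01, -3.519000e-01,  1.181000e-01,  1.893163e+02,
        6.353740e+01])]
[array([ 0.42345967, -0.1400151 ,  0.        ]), array([0.44872547, 0.14086968, 0.        ])]
```

View pics/hold.png

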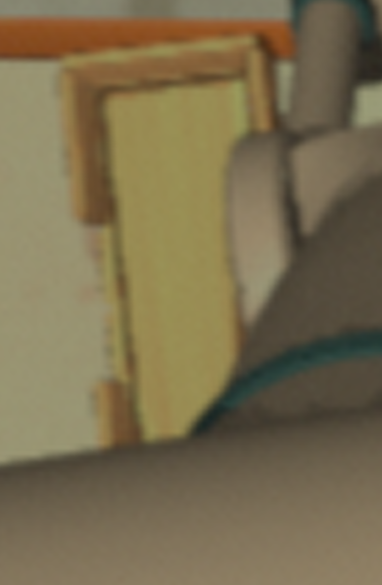

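Emit:
apply_moves(deltas=[76,0,0,-40,0,76,0,0,-80,0,76,10,20,-115,0,76,20,50,-140,-3,76,30,85,-150,-5.9,76,40,125,-150,-5.9,76,52,165,-150,-5.9,76,52,204,-150,-5.9,76,52,204,-150,-5.9,76,52,204,-150,-5.9,76,52,204,-150,-5.9])

```text
clock: 10.15
position: [0.3981, 0.344, 0.1989]
ee_rot: [-0.0, -0.06, 0.998, -0.001]
contact_force: [-0.3, 0.3, 0.4]
width: 0.0759
gripper_force: 0.0
```

```bash
cat >> h.py <<'E'
def fproj(im,P):
    c=rot(im["orientation"]).inv().apply(np.atleast_2d(P)-im["position"]); K=np.array(im["K"])
    n=np.hypot(c[:,0],c[:,1]); th=np.arctan2(n,c[:,2]); return np.c_[K[0,2]+K[0,0]*th*c[:,0]/n, K[1,2]+K[1,1]*th*c[:,1]/n]
def frect(im,z,x0,x1,y0,y1,s=3000):
    xs=x1-(np.arange(int((x1-x0)*s))+.5)/s; ys=y1-(np.arange(int((y1-y0)*s))+.5)/s
    X,Y=np.meshgrid(xs,ys,indexing="ij"); q=fproj(im,np.c_[X.ravel(),Y.ravel(),np.full(X.size,z)]).reshape(*X.shape,2).astype(np.float32)
    return cv2.remap(im["frame"],q[...,0],q[...,1],cv2.INTER_CUBIC)
E
python3 - <<'E'
from h import *
s=get_state(); print(s["position"],s["clock"])
w=get_image("wrist"); import pickle; pickle.dump(w,open("w.pkl","wb"))
for q in("holder","holder_floor"): print(q,[(d["point"],onz(w,d["point"],.013 if "fl" in q else 0,True)) for d in place_of(q,w)])
A=frect(w,.013,.30,.54,.28,.42); B=frect(w,.037,.30,.54,.28,.42)
C=cv2.resize(np.hstack([A,B]),None,fx=.8,fy=.8)[:,:,::-1]; cv2.imwrite("pics/hold2.png",C); print(C.shape)
E
```

```text
[0.39812236 0.34399522 0.19894958] 10.15
holder [([323.9, 199.7], array([0.42078038, 0.34812111, 0.        ])), ([234.2, 159.9], array([0.38755975, 0.24564868, 0.        ]))]
holder_floor [([323.1, 201.8], array([0.41930452, 0.34702581, 0.013     ]))]
(576, 670, 3)
```

View pics/hold2.png

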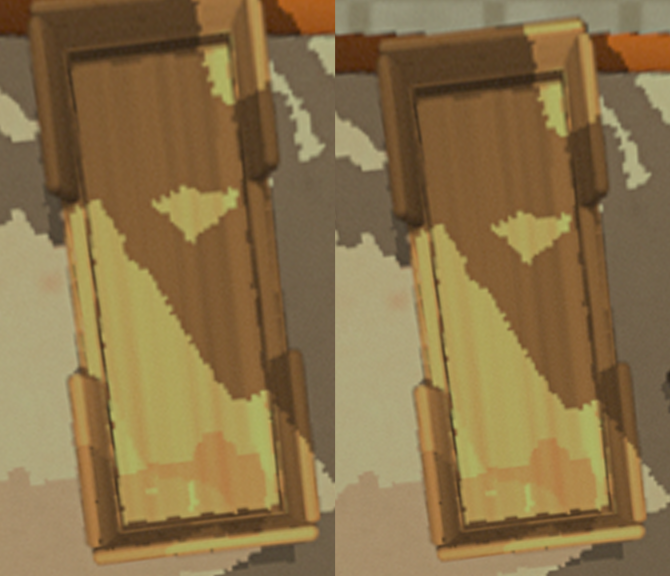

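```bash
python3 - <<'E'
from h import *
print(goto(.4545,.1412,.15,.0156))
E
```

```text
(array([ -31.6, -207.1,   49.3]), np.float64(5.8))
```

Emit:
apply_moves(deltas=[84,-6,-40,0,3,84,-12,-80,10,5.8,84,-18,-120,20,5.8,84,-24,-160,35,5.8,84,-31.6,-195,49,5.8,84,-31.6,-207,49,5.8,84,-31.6,-207,49,5.8,84,-31.6,-207,49,5.8])

```text
clock: 10.97
position: [0.4548, 0.1413, 0.1504]
ee_rot: [-0.0, -0.007, 1.0, 0.0]
contact_force: [0.3, -0.1, 0.5]
width: 0.084
gripper_force: 0.0
```

```bash
python3 - <<'E'
from h import *
s=get_state(); print(s["position"],s["clock"])
w=get_image("wrist"); print([(d["score"],onz(w,d["point"],0,True)) for d in place_of("carton_a",w)])
# near-end top edge: brightness along carton axis on z=.066 plane
A=frect(w,.066,.33,.42,.125,.157,2000); g=A.astype(float).mean((1,2)); d=np.gradient(cv2.GaussianBlur(g[:,None],(1,5),0)[:,0]); i=np.argsort(-abs(d))[:6]; print([(round(.42-k/2000,4),round(d[k],1)) for k in i])
# side edges
A=frect(w,.066,.385,.41,.09,.19,2000); g=A.astype(float).mean((0,2)); d=np.gradient(g); i=np.argsort(-abs(d))[:8]; print([(round(.19-k/2000,4),round(d[k],1)) for k in i])
print(goto(.4545,.1412,.05,.0156))
E
```

```text
[0.45479539 0.14131532 0.1503593 ] 10.9667
[(0.76, array([ 0.41951039, -0.13758347,  0.        ])), (0.73, array([0.45005304, 0.13936701, 0.        ])), (0.71, array([0.3861117 , 0.24539009, 0.        ]))]
[(np.float64(0.357), np.float64(-5.3)), (np.float64(0.347), np.float64(4.7)), (np.float64(0.3475), np.float64(4.7)), (np.float64(0.3565), np.float64(-3.8)), (np.float64(0.3575), np.float64(-3.7)), (np.float64(0.3465), np.float64(3.1))]
[(np.float64(0.108), np.float64(15.8)), (np.float64(0.188), np.float64(-12.8)), (np.float64(0.1085), np.float64(12.7)), (np.float64(0.1885), np.float64(-9.9)), (np.float64(0.1075), np.float64(8.9)), (np.float64(0.1875), np.float64(-6.8)), (np.float64(0.109), np.float64(4.9)), (np.float64(0.105), np.float64(4.8))]
(array([  0.5,  -1.8, 100.7]), np.float64(0.1))
```

Emit:
apply_moves(deltas=[84,3,-1,35,0,84,3,-1,65,0,84,3,-1,90,0,84,3,-1,101,0,84,3,-1,101,0,70,3,-1,101,0,62,3,-1,101,0,60,3,-1,100,0,60,3,-1,100,0,60,3,-1,100,0,60,3,-1,100,0,60,3,-1,100,0], squeeze=35)

```text
clock: 12.07
position: [0.4518, 0.1418, 0.0507]
ee_rot: [0.0, -0.009, 1.0, 0.0]
contact_force: [-0.2, 0.6, 1.1]
width: 0.0618
gripper_force: 41.2
```

Emit:
apply_moves(deltas=[60,0,0,-5,0,60,0,0,-20,0,60,0,0,-50,0,60,0,0,-80,0,60,0,0,-80,0])

```text
clock: 12.48
position: [0.4556, 0.1424, 0.1355]
ee_rot: [0.005, -0.009, 1.0, 0.001]
contact_force: [2.2, -0.0, -1.5]
width: 0.0616
gripper_force: 42.0
```

```bash
python3 - <<'E'
from h import *
s=get_state(); print(s["position"],s["contact_force"],s["moment"],s["width"],s["clock"])
print(goto(.4205,.3468,.13,.112))
w=get_image("wrist")
z=.066+s["position"][2]-.049
A=frect(w,z,.33,.42,.125,.157,2000); g=A.astype(float).mean((1,2)); d=np.gradient(cv2.GaussianBlur(g[:,None],(1,5),0)[:,0]); i=np.argsort(-abs(d))[:6]; print([(round(.42-k/2000,4),round(d[k],1)) for k in i])
E
```

```text
[0.45560126 0.14235571 0.13547112] [ 2.24579483 -0.02260784 -1.51873398] [ 0.01634571 -0.12643584  0.04863269] 0.061606496087556764 12.4833
(array([ 31.5, 205. ,   5.5]), np.float64(-5.4))
[(np.float64(0.341), np.float64(-35.9)), (np.float64(0.3405), np.float64(-31.3)), (np.float64(0.3415), np.float64(-25.3)), (np.float64(0.34), np.float64(-16.7)), (np.float64(0.342), np.float64(-10.4)), (np.float64(0.3485), np.float64(7.1))]
```

Emit:
apply_moves(deltas=[60,3,20,0,-1,60,7,50,0,-2.5,60,12,85,0,-4,60,16,120,0,-5.4,60,20,150,0,-5.4,60,24,180,0,-5.4,60,27,198,0,-5.4,60,28,205.5,0,-5.4,60,28,205.5,0,-5.4,60,28,205.5,0,-5.4,60,28,205.5,0,-5.4,60,28,205.5,0,-5.4])

```text
clock: 13.53
position: [0.4201, 0.3453, 0.13]
ee_rot: [-0.0, -0.055, 0.998, -0.0]
contact_force: [0.5, 0.8, -2.8]
width: 0.0613
gripper_force: 42.3
```

```bash
cat >> h.py <<'E'
def edges(im,f,org,yaw,z,u,v,along,n=6,s=2000):
    """strongest edges in a patch of plane z: frame at org/yaw, u,v ranges; profile along 'u' or 'v'"""
    us=np.arange(u[0],u[1],1/s); vs=np.arange(v[0],v[1],1/s); U,V=np.meshgrid(us,vs,indexing="ij")
    X=org[0]+U*np.cos(yaw)-V*np.sin(yaw); Y=org[1]+U*np.sin(yaw)+V*np.cos(yaw)
    q=fproj(im,np.c_[X.ravel(),Y.ravel(),np.full(X.size,z)]).reshape(*X.shape,2).astype(np.float32)
    a=cv2.remap(im["frame"],q[...,0],q[...,1],cv2.INTER_CUBIC).astype(float).mean(2)
    g=a.mean(1) if along=="u" else a.mean(0); ax=us if along=="u" else vs
    d=np.gradient(np.convolve(np.pad(g,2,mode="edge"),np.ones(5)/5,"valid")); pk=[k for k in range(1,len(d)-1) if abs(d[k])>=abs(d[k-1]) and abs(d[k])>abs(d[k+1])]
    return [(round(ax[k],4),round(d[k],1)) for k in sorted(pk,key=lambda k:-abs(d[k]))[:n]]
E
python3 - <<'E'
from h import *
s=get_state(); p=s["position"]; print(p,s["contact_force"],s["moment"],s["clock"]); print(goto(.4205,.3468,.13,.112))
w=get_image("wrist"); top=.066+p[2]-.05
print("carton near end", edges(w,0,p[:2],.112,top,(-.13,-.07),(-.02,.02),"u"))
print("floor near end", edges(w,0,(.4205,.3468),.112,.013,(-.13,-.07),(-.02,.02),"u"))
A=frect(w,.013,.28,.46,.26,.42,2500); cv2.imwrite("pics/h3.png",np.hstack([A,frect(w,top,.28,.46,.26,.42,2500)])[:,:,::-1]); print(A.shape)
E
```

```text
[0.42013234 0.34531121 0.13001608] [ 0.53990503  0.82452693 -2.83881015] [ 0.05044819 -0.04527368 -0.05258132] 13.5333
(array([-0.5,  1.4,  0. ]), np.float64(-0.1))
carton near end [(np.float64(-0.116), np.float64(19.0)), (np.float64(-0.096), np.float64(11.6)), (np.float64(-0.097), np.float64(11.3)), (np.float64(-0.1015), np.float64(-1.3)), (np.float64(-0.0745), np.float64(-1.2)), (np.float64(-0.113), np.float64(-0.7))]
floor near end [(np.float64(-0.123), np.float64(12.4)), (np.float64(-0.125), np.float64(-1.4)), (np.float64(-0.1195), np.float64(0.8)), (np.float64(-0.072), np.float64(0.3)), (np.float64(-0.1175), np.float64(0.3)), (np.float64(-0.0955), np.float64(0.3))]
(450, 399, 3)
```

View pics/h3.png

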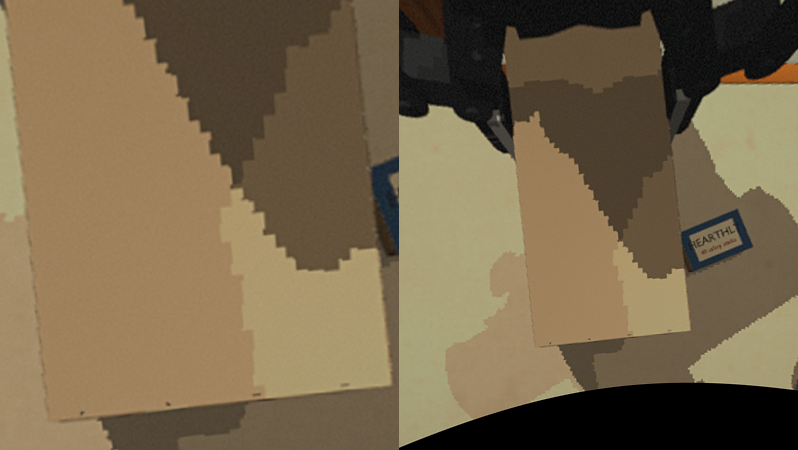

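Emit:
apply_moves(deltas=[60,-2,1.4,10,0,60,-2,1.4,25,0,60,-2,1.4,36,0,60,-2,1.4,42,0,60,-2,1.4,46,0,60,-2,1.4,49,0,60,-2,1.4,51,0,60,-2,1.4,53,0,60,-2,1.4,55,0,60,-2,1.4,56,0,60,-2,1.4,56,0])

```text
clock: 14.5
position: [0.4219, 0.3484, 0.0743]
ee_rot: [0.0, -0.056, 0.998, 0.0]
contact_force: [-0.8, -0.2, -3.5]
width: 0.0614
gripper_force: 42.2
```

Emit:
apply_moves(deltas=[60,0,0,2,0,60,0,0,4,0,60,0,0,5,0,60,0,0,6,0,60,0,0,7,0,60,0,0,8,0,60,0,0,8,0,60,0,0,8,0])

```text
clock: 15.17
position: [0.4219, 0.3483, 0.0662]
ee_rot: [-0.0, -0.056, 0.998, 0.0]
contact_force: [-0.3, 0.0, -1.8]
width: 0.061
gripper_force: 42.3
```

Emit:
apply_moves(deltas=[60,0,0,0.7,0,60,0,0,1.4,0,60,0,0,2,0,60,0,0,2.5,0,60,0,0,2.5,0])

```text
clock: 15.58
position: [0.4219, 0.3484, 0.0638]
ee_rot: [0.0, -0.056, 0.998, 0.0]
contact_force: [0.3, 0.1, -2.1]
width: 0.061
gripper_force: 42.5
```

```bash
python3 - <<'E'
from h import *
for i in range(3):
    s=get_state(); print(s["position"],s["contact_force"],s["moment"]); get_image("wrist")
E
```

```text
[0.42193365 0.34835772 0.06383091] [ 0.28379659  0.09091382 -2.1166464 ] [-0.01180055 -0.05941908 -0.00826184]
[0.42196768 0.34833781 0.06386217] [-0.51769333  0.46108828 -2.80452153] [-0.02725675 -0.02996135  0.00050541]
[0.42198638 0.34833587 0.0638415 ] [-0.14749217 -0.46511201 -3.49624826] [-0.04513293  0.003639   -0.04655222]
```

Still carrying its full weight freely; down in half-millimetre steps.

Emit:
apply_moves(deltas=[60,0,0,0.5,0,60,0,0,1,0,60,0,0,1,0,60,0,0,1,0])

```text
clock: 16.07
position: [0.422, 0.3484, 0.0637]
ee_rot: [0.0, -0.056, 0.998, 0.0]
contact_force: [-2.2, -1.4, 5.5]
width: 0.0616
gripper_force: 43.3
```

Emit:
apply_moves(deltas=[60,0,0,0.5,0,60,0,0,1,0,60,0,0,1,0,60,0,0,1,0])

```text
clock: 16.4
position: [0.422, 0.3484, 0.0636]
ee_rot: [0.0, -0.056, 0.998, 0.0]
contact_force: [-3.6, -2.2, 11.8]
width: 0.0612
gripper_force: 44.1
```

Emit:
apply_moves(deltas=[60,0,0,-1,0,60,0,0,-1.5,0,66,0,0,-1.5,0,72,0,0,-1.5,0,74,0,0,-1.5,0,74,0,0,-1.5,0,74,0,0,-15,0,74,0,0,-45,0,74,0,0,-85,0,74,25,0,-125,0,74,25,0,-150,0,74,25,0,-150,0])

```text
clock: 17.4
position: [0.399, 0.3475, 0.2183]
ee_rot: [0.005, -0.056, 0.998, 0.003]
contact_force: [0.5, 0.6, 0.1]
width: 0.0738
gripper_force: 0.0
```

```bash
python3 - <<'E'
from h import *
s=get_state(); p=s["position"]; print(p,s["contact_force"],s["clock"])
w=get_image("wrist"); t=get_image("top"); print([np.round(b,4) for b in boxes(t)])
for q in ["carton_a","tape_black","matchbox","peg"]: print(q,[np.round(onz(w,d["point"],.013,True)[:2],3).tolist() for d in place_of(q,w)],[np.round(onz(t,d["point"])[:2],3).tolist() for d in place_of(q,t)])
for z in (.079,):
    o=(.4215,.348)
    print("near end",edges(w,0,o,.112,z,(-.115,-.07),(-.02,.02),"u",3))
    for u in((-.08,-.05),(-.03,0),(.01,.03)): print("sides",u,edges(w,0,o,.112,z,u,(-.05,-.02),"v",3),edges(w,0,o,.112,z,u,(.02,.05),"v",3))
E
```

```text
[0.39904824 0.34750778 0.2183032 ] [0.53043783 0.55946673 0.06651116] 17.4
[array([ 4.23100e-01, -1.35800e-01,  2.02300e-01,  1.89729e+02,
        6.30588e+01]), array([ 4.265000e-01, -3.520000e-01,  1.216000e-01,  1.898098e+02,
        6.335630e+01])]
carton_a [[0.418, 0.346], [0.418, -0.125]] [[0.421, -0.138], [0.176, 0.321], [0.426, -0.345], [0.422, 0.353]]
tape_black [] [[0.471, 0.0]]
matchbox [[0.382, 0.247]] [[0.389, 0.247]]
peg [] [[0.389, -0.252]]
near end [(np.float64(-0.1055), np.float64(-13.7)), (np.float64(-0.097), np.float64(9.7)), (np.float64(-0.1005), np.float64(4.8))]
sides (-0.08, -0.05) [(np.float64(-0.0355), np.float64(-5.4)), (np.float64(-0.0385), np.float64(3.9)), (np.float64(-0.041), np.float64(-3.8))] [(np.float64(0.031), np.float64(-10.4)), (np.float64(0.0335), np.float64(9.9)), (np.float64(0.039), np.float64(8.2))]
sides (-0.03, 0) [(np.float64(-0.0365), np.float64(-2.2)), (np.float64(-0.022), np.float64(0.8)), (np.float64(-0.0335), np.float64(-0.4))] [(np.float64(0.0345), np.float64(8.0)), (np.float64(0.0305), np.float64(-5.8)), (np.float64(0.039), np.float64(0.3))]
sides (0.01, 0.03) [(np.float64(-0.043), np.float64(-8.0)), (np.float64(-0.035), np.float64(-6.9)), (np.float64(-0.029), np.float64(5.4))] [(np.float64(0.0305), np.float64(-13.5)), (np.float64(0.0335), np.float64(5.8)), (np.float64(0.0395), np.float64(4.5))]
```

```bash
python3 -c "
from rig import *
print(sign_off())"
```

```text
the job is handed in; nothing more can be done
None
```

I set the light carton, the one at image (260,164) in the top view and about 0.29 kg at the wrist, in the holder and handed the job in at about 17.5 s. The contact height says it sits flat on the floor. The two full cartons measured unmoved, and I saw no sign that the tape, matchbox or peg had shifted. I felt only this one carton: two of its three trial lifts near the end probably came up level, and only the one at its very end seems to have tipped it.

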